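# Set up the folded desk mirror and hold it upright

## Robot

A 6-joint arm with a two-finger parallel gripper is mounted at the origin on the work surface. World frame = base frame: x ahead of the robot, y to its left, z up, the work surface at z = 0. Lengths are in mm, angles in degrees, forces in N, time in s.
With the tool pointing down it reaches from about 300 to 850 mm from the base axis. Payload 4.2 kg.
Tool frame: the origin (TCP) lies at the very end of the fingers, on their centre line; the grasp point (between the pads) lies 19 mm behind it (env.grasp_offset is the distance from the TCP to the grasp point, in mm); z points along the fingers, y is the line along which they close (so a half turn about z gives the same grasp; the last joint's range is limited). The gripper opens to 91 mm and grips with 3 to 60 N. Pads are 32 mm wide; open, the fingers measure 118 mm over their backs; the gripper's body (76 mm by 178 mm) begins 60 mm behind the grasp point.
Start: joints at [66.349, 18.312, 89.639, -0, 72.044, -1.146], TCP at [220.1, 531.224, 213.976] pointing down, gripper open.
Joint ranges: [-177.97, 177.97], [-48.28, 115.42], [12.27, 149.76], [-77.06, 257.06], [2.81, 150.46], [-146.56, 146.56]. Speed limits (degrees/s): [147.25, 147.25, 180, 180, 180, 180].

## Interface

Orientations are given as [roll, pitch, yaw] about the fixed x, y, z axes, in that order (R = Rz(yaw) Ry(pitch) Rx(roll)).
In Python, from workcell import env gives the robot as it stands. The module is installed in compiled form; this text tells all that it offers.
- The arm moves only by the tool send_rows, never from a script. Its argument "motion" is a list of rows, each an object of numbers: "tx", "ty", "tz": the shift along the tool's x, y, z in units of 500 mm (1.0 is 500 mm); "rx", "ry", "rz": the turn, a rotation vector about the tool's x, y, z in units of 30 degrees (1.0 is 30 degrees); "gripper": the closure, from -1 (fully open) to 1 (shut). In form: [{"tx": .., "ty": .., "tz": .., "rx": .., "ry": .., "rz": .., "gripper": ..}, ...]. A call has 1 to 12 rows; each row shifts and turns the commanded pose from where the row before left it, along the tool's axes as they then stand; what a row does not reach is not made up. A row lasts 1/8 s, in which the tool goes at most 62.5 mm and 10.7 degrees, less where a joint would pass 70% of its speed; a pose out of reach is approached as far as the arm can. A call with a number of a shift or a turn outside -1 to 1 is refused whole. A call with a gripper value outside its range is refused whole. The fingers move at their own pace and stop on an object; "grip_force" is the grip in N (left out, the last holds). Time passes only in rows, so rows that do not move let the fingers close. It gives the time, the measured TCP pose, the force, the opening and the grip force at its end, in the units of the state.
- env.state(): the state, without advancing time (a new reading comes with each control period).
- env.grab_frame(name): name is "scene" or "side" or "wrist"; returns a dict with "frame" (420x560x3 uint8, red, green, blue), "vertical_fov" (degrees; the focal length in pixels is half the picture's height over the tangent of half this angle, whatever the lens; pixels are square), "cx", "cy" (the principal point, pixels), "k1" (the pictures are not rectified: a ray, as slopes to the right and down, at radius r is drawn at 1 + k1 r^2 times it, then the intrinsics apply), "rvec" (rotation vector, rad) and "tvec" (3), from world to camera coordinates, as OpenCV has them; the wrist camera has in their place "T_tool_cam" (4x4, takes a point from camera to tool coordinates, whose origin is the TCP and whose axes are the flange's). Camera axes: x right, y down, z forward; pixel columns grow to the right and rows downward; lengths in mm; the calibration is good to about 2 mm. A picture is of the moment at which its call begins: read the wrist's pose just before it. There is no depth.
- env.job_done(): hands the job in; it is judged then, once.
The state is a dict: "time_s": time; "qpos": joint angles; "qvel": joint speeds; "effort": joint torques, N m; "ee_pos": TCP position; "ee_rot": TCP orientation; "force": force on the tool from outside, world axes, zero at the start; "torque": the same for the moment, N m; "gripper_width": finger opening in mm; "gripper_force": force on a finger pad.
Only numpy, scipy, OpenCV 4.12 (cv2) and the standard library are available. Lean on these libraries where they do the work, as an engineer would, in place of code of your own. Each camera call takes 0.05 s, during which the arm holds its last target. There are 200 camera calls.

## Task

A soap dish has been left on top of the mirror that lies folded face-down on its stand: lift the dish off and set it gently, upright, on the cork mat. Then flip the mirror's steel side leg all the way over its centre to its far stop, and only after that raise the mirror by its carrying handle until it stands fully upright. Its sprung hinge would fold it shut again, so finish while still holding the handle with the mirror upright and still; leave the other toiletries where they are.

Things in the scene. Friction and masses are not known exactly. Their poses are not given: they have to be found in the camera images.
- stand: grey stand of the mirror, fixed to the desk: base plate 150 x 150 x 12 mm (x -95 to +55, y -75 to +75 mm) with two hinge lugs. Origin on the desk straight below the hinge axis; x points away from the folded mirror (which lies towards -x), y is along the hinge, z up. Its yaw is that of the whole mirror.
- mirror_hinge (a point): middle of the mirror's hinge axis, 52 mm above the desk; the axis runs along the stand's y.
- mirror (a joint): mirror hinge, rad: 0 = folded level, face-down, 52 mm above the desk, reaching to the stand's -x; 1.571 = upright; stop at 1.59. A weak spring and gravity (panel 450 g) always push it to 0: about 3 N up at the handle starts lifting, about 1 N holds it upright. The panel is 170 mm wide (y), 10 to 132 mm from the hinge axis, 14 mm thick.
- handle (a point): middle of the carrying handle: round steel bar 12 mm thick, 110 mm long, parallel to the hinge, 180 mm from the hinge axis, on an arm at each end; 42 mm free between bar and panel. It moves on a circle about the hinge axis; being round, it can turn between the fingers while the tool keeps pointing down. Its y axis is along the bar.
- leg (a joint): hinge of the steel side leg on the mirror, axis parallel to the mirror's hinge, rad relative to the mirror: 0 = stowed along the panel's side, pointing to the handle; 2.53 = flipped (stop), foot pointing back past the hinge. With the mirror folded it goes up and over; its weight (130 g) makes it fall back to 0 before the centre, 1.57, and on to 2.53 past it. About 1 N at the peg moves it.
- leg_pivot (a point): pivot of the leg on the panel's side: 55 mm from the mirror's hinge axis, 91 mm to the stand's -y side of its middle.
- foot_peg (a point): grasp point on the foot peg: round steel peg 12 mm thick, parallel to the hinge, at the leg's tip, 122 mm from the leg's pivot axis. It sticks out 58 mm sideways (stand's -y) from the leg; this point is 37 mm out from the leg's mid-plane, 128 mm to -y of the stand's middle. Clear all round; 52 mm above the desk when stowed.
- dish_center (a point): centre (half-way up) of the white ceramic soap dish, open box 54 mm (its x) x 94 mm (its y) x 28 mm high, 4 mm walls, a bar of soap inside below the rim, about 140 g. It stands on the folded mirror, its underside 59 mm above the desk.
- dish: the same soap dish; origin at the centre of its underside.
- mat: cork mat fixed on the desk, 140 x 140 x 4 mm, origin at the centre of its underside (on the desk); its upper face is 4 mm above the desk.
- pump: bystander: white bottle, 60 mm wide, 170 mm tall; origin under its centre.
- spray: bystander: white spray can, 52 mm wide, 180 mm tall; origin under its centre.
- jar: bystander: clear jar, 60 mm wide, 50 mm tall; origin under its centre.
- mug: bystander: blue ceramic mug, 80 mm wide, 90 mm tall; origin under its centre.
- hairbrush: bystander: paddle hairbrush, 200 x 64 x 30 mm, lying along its x axis, head to +x; origin under its middle.
- tin: bystander: round aluminium tin, 56 mm wide, 22 mm tall; origin under its centre.
- balm: bystander: small grey tube standing left of the mirror, 24 mm wide, 60 mm tall; origin under its centre.
- lotion: bystander: small amber bottle, 44 mm wide, 120 mm tall; origin under its centre.
Not all that is in view belongs to the job. There is more than one size of the dish; the job needs the middle-sized.

How it is judged:
By the outcome, as a careful person would: the job done as asked, in the order asked, and still so for the second after the job is handed in, while the arm keeps its last pose, push and grip.
It also fails if it takes over 72 s, if anything falls off the work surface, if the arm or the gripper's body presses on something with over 40 N, if the wrist force passes 120 N, or if a joint passes its speed limit or range.

## Working session

There is one attempt and no reset: what is moved stays moved. The work goes in short steps, Python scripts to look and compute and a tool call to move; the robot and the scene stay as the last step left them, time stands still between calls to the robot, and variables do not carry over. Pictures are saved under pics/ and viewed, at most 10 in all, crops included, and the job is handed in when it is done.

Besides the shell and the picture viewer there is one more tool, called after "Request:" as a command line: name --argument value ..., lists and objects as JSON in quotes. send_rows: Moves the arm, as the interface text tells. Shifts and turns lie within -1 to 1; 1 stands for 500 mm of shift or 30 degrees of turn. Its arguments: {"type":"object","properties":{"motion":{"type":"array"},"grip_force":{"type":"number"}},"required":["motion"]}

```bash
mkdir -p pics
cat > h.py <<'E'
import numpy as np, cv2
from scipy.spatial.transform import Rotation as R
from workcell import env
def K(f):
    h=f["frame"].shape[0]; fl=h/2/np.tan(np.radians(f["vertical_fov"])/2)
    return np.array([[fl,0,f["cx"]],[0,fl,f["cy"]],[0,0,1.]])
def pose(f,st=None):
    if "rvec" in f and f["rvec"] is not None:
        Rm=cv2.Rodrigues(np.array(f["rvec"],float))[0]; return Rm,np.array(f["tvec"],float).ravel()
    T=np.eye(4);T[:3,:3]=R.from_euler('xyz',st["ee_rot"],degrees=True).as_matrix();T[:3,3]=st["ee_pos"]
    M=np.linalg.inv(T@np.array(f["T_tool_cam"])); return M[:3,:3],M[:3,3]
def D(f): return np.array([f["k1"],0,0,0,0.])
def topl(f,st,uv,z):
    uv=np.array(uv,float).reshape(-1,1,2); n=cv2.undistortPointsIter(uv,K(f),D(f),None,None,(3,100,1e-10)).reshape(-1,2)
    Rm,t=pose(f,st); c=-Rm.T@t; d=np.c_[n,np.ones(len(n))]@Rm
    z=np.broadcast_to(z,len(n)); return c+d*((z-c[2])/d[:,2])[:,None]
def proj(f,st,P):
    Rm,t=pose(f,st); return cv2.projectPoints(np.array(P,float).reshape(-1,1,3),cv2.Rodrigues(Rm)[0],t,K(f),D(f))[0].reshape(-1,2)
import pickle
def grab(name,fn):
    st=env.state(); f=env.grab_frame(name); cv2.imwrite(f"pics/{fn}.png",cv2.resize(f["frame"][:,:,::-1],(784,588),interpolation=cv2.INTER_CUBIC))
    pickle.dump((f,st),open(f"pics/{fn}.pkl","wb")); return f,st
def load(fn): return pickle.load(open(f"pics/{fn}.pkl","rb"))
E
python3 - <<'E'
from h import *
f,s=grab("scene","s0");f2,_=grab("side","d0")
for g in (f,f2):
    Rm,t=pose(g);print(-Rm.T@t,Rm[2],g["k1"],g["vertical_fov"])
print(s)
E
```

```text
[1334.46525997  180.49203891  717.38395811] [-0.75510639 -0.29807767 -0.58392127] -0.0007393842059013055 51.526178447016775
[400.62766255 894.54645716 834.43590265] [ 0.10251575 -0.81149016 -0.57530361] -0.061208939122645765 49.83915983520619
{'time_s': 0.0, 'qpos': array([ 6.63494834e+01,  1.83518516e+01,  8.97064591e+01, -1.78757225e-03,
        7.20433039e+01, -1.14473500e+00]), 'qvel': array([ 0.12054322,  0.02786948,  0.06860281,  0.09496602,  0.04297286,
       -0.05994759]), 'effort': array([ 2.62516078e-03, -4.12461591e+01, -2.31972420e+01,  7.30457157e-02,
        4.58003778e-02, -1.47043397e-04]), 'ee_pos': array([219.89204987, 530.74810663, 213.11780897]), 'ee_rot': array([-1.79898372e+02, -3.30881982e-04,  1.57494771e+02]), 'force': array([0.05778109, 0.68383546, 0.71218244]), 'torque': array([-0.04294377, -0.03674548,  0.02146912]), 'gripper_force': 0.0, 'gripper_width': 91.31042537780944}
```

View pics/s0.png

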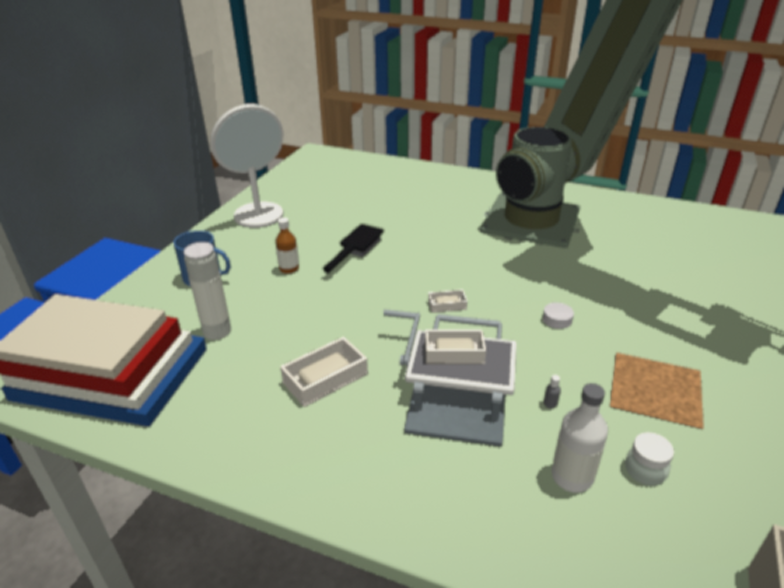

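View pics/d0.png

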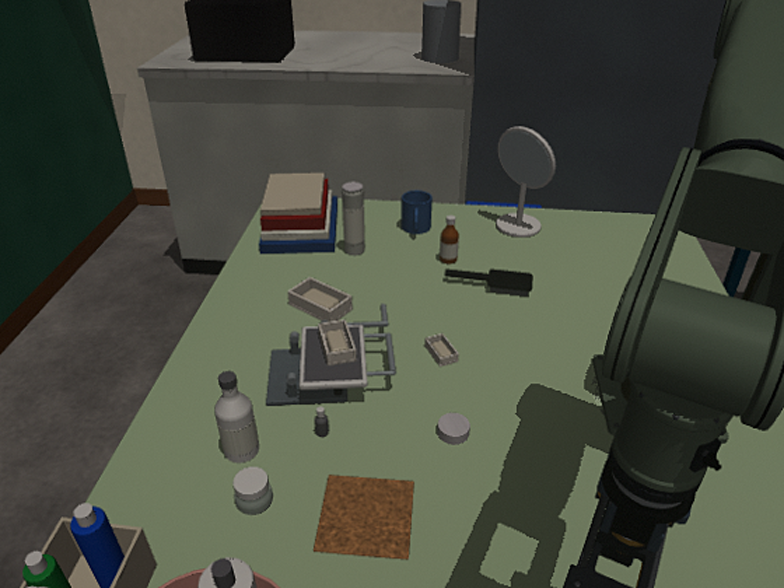

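Run:
```python
from h import *
for n,pts in (("s0",dict(mat=([(617,355),(703,373),(702,422),(611,399)],4),base=([(407,432),(503,440)],12),bar=([(436,318),(500,321)],52),panel=([(409,382),(515,385),(514,338),(420,334)],59),rim=([(428,333),(483,334),(486,344),(427,346)],87),peg=([(386,313),(417,316)],52))),
 ("d0",dict(mat=([(330,476),(414,479),(410,557),(315,551)],4),bar=([(388,335),(394,375)],52),panel=([(302,387),(364,384),(363,326),(301,328)],59),rim=([(319,323),(343,321),(355,345),(328,349)],87),peg=([(383,306),(387,326)],52)))):
    f,s=load(n)
    for k,(p,z) in pts.items():
        w=topl(f,s,np.array(p)/1.4,z); print(n,k,w[:,:2].round().tolist(),w.mean(0).round())
```

```text
s0 mat [[440.0, 242.0], [435.0, 382.0], [555.0, 379.0], [555.0, 243.0]] [496. 312.   4.]
s0 base [[747.0, -38.0], [709.0, 101.0]] [728.  31.  12.]
s0 bar [[514.0, -71.0], [481.0, 37.0]] [497. -17.  52.]
s0 panel [[690.0, -56.0], [638.0, 98.0], [527.0, 71.0], [574.0, -80.0]] [607.   8.  59.]
s0 rim [[599.0, -57.0], [569.0, 27.0], [592.0, 38.0], [631.0, -48.0]] [598. -10.  87.]
s0 peg [[532.0, -160.0], [520.0, -105.0]] [ 526. -132.   52.]
d0 mat [[568.0, 246.0], [432.0, 236.0], [427.0, 376.0], [565.0, 382.0]] [498. 310.   4.]
d0 bar [[508.0, -67.0], [485.0, 46.0]] [496. -10.  52.]
d0 panel [[642.0, 103.0], [534.0, 83.0], [560.0, -81.0], [681.0, -61.0]] [604.  11.  59.]
d0 rim [[639.0, -46.0], [595.0, -57.0], [561.0, 12.0], [608.0, 28.0]] [601. -16.  87.]
d0 peg [[529.0, -161.0], [513.0, -95.0]] [ 521. -128.   52.]
```

```bash
cat >> h.py <<'E'
def plan(target,yaw,n,start=None,syaw=None):
    """tool-frame rows totals from commanded start to target (tool down)"""
    s=env.state(); p=np.array(s["ee_pos"] if start is None else start,float); y0=s["ee_rot"][2] if syaw is None else syaw
    dy=(yaw-y0+180)%360-180
    # rotation spread evenly: simulate rows, constant tool-frame shift
    A=sum((R.from_euler('xyz',[180,0,y0+dy*i/n],degrees=True).as_matrix() for i in range(n)),np.zeros((3,3)))
    v=np.linalg.solve(A,np.array(target)-p)/500
    print(n,"rows: t",v.round(4),"rz",round(-dy/n/30,4))
E
python3 - <<'E'
from h import *
plan((590,-13,320),109,12)
print(load("s0") and env.grab_frame("wrist")["T_tool_cam"].round(2))
E
```

```text
12 rows: t [-0.1109 -0.0216 -0.0178] rz 0.1347
[[ 0.0000e+00 -9.6000e-01 -3.0000e-01  8.3430e+01]
 [ 1.0000e+00  0.0000e+00 -0.0000e+00 -1.0000e-01]
 [ 0.0000e+00 -3.0000e-01  9.6000e-01 -1.7076e+02]
 [ 0.0000e+00  0.0000e+00  0.0000e+00  1.0000e+00]]
```

Request:
send_rows --motion '[{"tx": -0.111,"ty": -0.0216,"tz": -0.018,"rz": 0.135},{"tx": -0.111,"ty": -0.0216,"tz": -0.018,"rz": 0.135},{"tx": -0.111,"ty": -0.0216,"tz": -0.018,"rz": 0.135},{"tx": -0.111,"ty": -0.0216,"tz": -0.018,"rz": 0.135},{"tx": -0.111,"ty": -0.0216,"tz": -0.018,"rz": 0.135},{"tx": -0.111,"ty": -0.0216,"tz": -0.018,"rz": 0.135},{"tx": -0.111,"ty": -0.0216,"tz": -0.018,"rz": 0.135},{"tx": -0.111,"ty": -0.0216,"tz": -0.018,"rz": 0.135},{"tx": -0.111,"ty": -0.0216,"tz": -0.018,"rz": 0.135},{"tx": -0.111,"ty": -0.0216,"tz": -0.018,"rz": 0.135},{"tx": -0.111,"ty": -0.0216,"tz": -0.018,"rz": 0.135},{"tx": -0.111,"ty": -0.0216,"tz": -0.018,"rz": 0.135}]'

```text
invalid input at $.motion[0]: expected keys tx, ty, tz, rx, ry, rz, gripper
```

Request:
send_rows --motion '[{"tx": 0},{"tx": 0}]'

```text
invalid input at $.motion[0]: expected keys tx, ty, tz, rx, ry, rz, gripper
```

Run:
```python
from h import *
f,s=grab("wrist","w0"); print(s["ee_pos"],s["ee_rot"],s["time_s"])
```

```text
[219.95636159 530.88135873 213.31125084] [-1.79924169e+02  1.82326201e-04  1.57496160e+02] 0.15
```

View pics/w0.png

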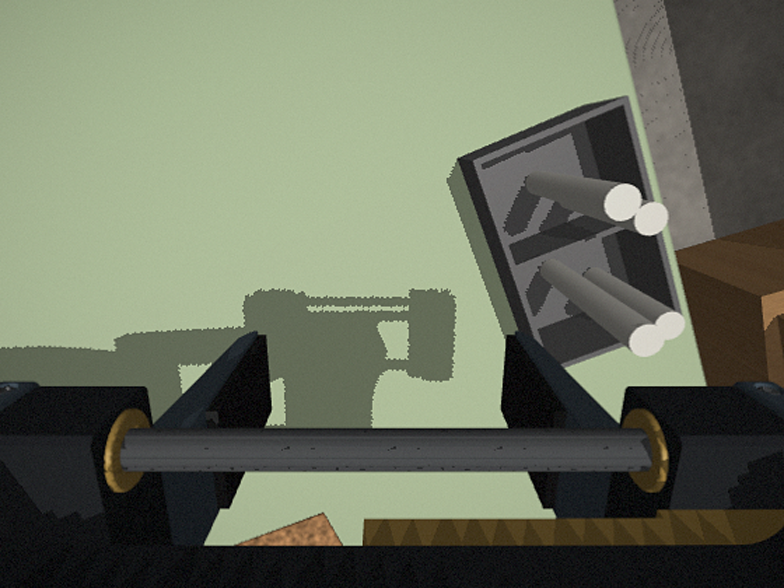

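Run:
```python
from h import *
plan((580,-90,320),107,12)
```

```text
12 rows: t [-0.1198 -0.0304 -0.0178] rz 0.1403
```

Request:
send_rows --motion '[{"tx": -0.115,"ty": -0.03,"tz": -0.018,"rx": 0,"ry": 0,"rz": 0.14,"gripper": -1},{"tx": -0.115,"ty": -0.03,"tz": -0.018,"rx": 0,"ry": 0,"rz": 0.14,"gripper": -1},{"tx": -0.115,"ty": -0.03,"tz": -0.018,"rx": 0,"ry": 0,"rz": 0.14,"gripper": -1},{"tx": -0.115,"ty": -0.03,"tz": -0.018,"rx": 0,"ry": 0,"rz": 0.14,"gripper": -1},{"tx": -0.115,"ty": -0.03,"tz": -0.018,"rx": 0,"ry": 0,"rz": 0.14,"gripper": -1},{"tx": -0.115,"ty": -0.03,"tz": -0.018,"rx": 0,"ry": 0,"rz": 0.14,"gripper": -1},{"tx": -0.115,"ty": -0.03,"tz": -0.018,"rx": 0,"ry": 0,"rz": 0.14,"gripper": -1},{"tx": -0.115,"ty": -0.03,"tz": -0.018,"rx": 0,"ry": 0,"rz": 0.14,"gripper": -1},{"tx": -0.115,"ty": -0.03,"tz": -0.018,"rx": 0,"ry": 0,"rz": 0.14,"gripper": -1},{"tx": -0.115,"ty": -0.03,"tz": -0.018,"rx": 0,"ry": 0,"rz": 0.14,"gripper": -1},{"tx": -0.115,"ty": -0.03,"tz": -0.018,"rx": 0,"ry": 0,"rz": 0.14,"gripper": -1},{"tx": -0.115,"ty": -0.03,"tz": -0.018,"rx": 0,"ry": 0,"rz": 0.14,"gripper": -1}]'

```text
time_s: 1.7
ee_pos: [563.2, -70.0, 321.9]
ee_rot: [-180.0, -0.0, 107.0]
force: [1.1, -0.5, -0.3]
gripper_width: 91.4
gripper_force: 0.0
```

Request:
send_rows --motion '[{"tx": 0,"ty": 0,"tz": 0,"rx": 0,"ry": 0,"rz": 0,"gripper": -1},{"tx": 0,"ty": 0,"tz": 0,"rx": 0,"ry": 0,"rz": 0,"gripper": -1},{"tx": 0,"ty": 0,"tz": 0,"rx": 0,"ry": 0,"rz": 0,"gripper": -1}]'

```text
time_s: 2.08
ee_pos: [562.7, -66.7, 321.7]
ee_rot: [-180.0, -0.0, 107.2]
force: [0.2, 0.1, 0.3]
gripper_width: 91.6
gripper_force: 0.0
```

Run:
```python
from h import *
f,s=grab("wrist","w1"); print(s["ee_pos"],s["ee_rot"],s["time_s"])
```

```text
[562.70142793 -66.70578551 321.70067241] [-1.79977882e+02 -4.37751189e-02  1.07211684e+02] 2.075
```

View pics/w1.png

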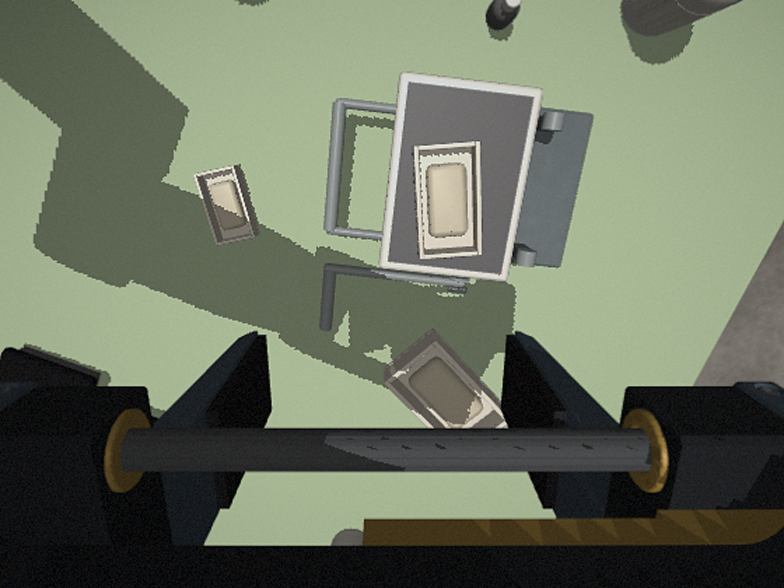

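The picture shows the middle dish on the panel (rim corners ≈(413,146),(479,141),(481,256),(419,259)), the handle bar at (340,103)–(330,232) and the foot peg at (329,267)–(326,327).

Run:
```python
from h import *
f,s=load("w1")
for k,(p,z) in dict(rim=([(413,146),(479,141),(481,256),(419,259)],87),panel=([(402,72),(542,89),(506,280),(379,266)],59),base=([(593,115),(558,267)],12),bar=([(340,103),(330,232)],52),peg=([(329,267),(326,327)],52)).items():
    w=topl(f,s,np.array(p)/1.4,z); d=w[1]-w[0]; print(k,w[:,:2].round(1).tolist(),w.mean(0).round(1),[ (np.degrees(np.arctan2(*(w[i]-w[i-1])[1::-1])).round(1),np.linalg.norm(w[i]-w[i-1]).round()) for i in range(len(w))])
```

```text
rim [[559.0, 20.4], [608.4, 39.8], [643.1, -48.1], [593.0, -66.4]] [600.9 -13.6  87. ] [(np.float64(111.4), np.float64(93.0)), (np.float64(21.4), np.float64(53.0)), (np.float64(-68.4), np.float64(94.0)), (np.float64(-159.9), np.float64(53.0))]
panel [[533.5, 73.6], [648.8, 95.9], [680.6, -66.8], [563.5, -89.1]] [606.6   3.4  59. ] [(np.float64(100.4), np.float64(166.0)), (np.float64(11.0), np.float64(117.0)), (np.float64(-79.0), np.float64(166.0)), (np.float64(-169.2), np.float64(119.0))]
base [[715.2, 98.3], [741.9, -46.7]] [728.6  25.8  12. ] [(np.float64(100.4), np.float64(147.0)), (np.float64(-79.6), np.float64(147.0))]
bar [[490.4, 35.8], [511.5, -73.5]] [500.9 -18.8  52. ] [(np.float64(100.9), np.float64(111.0)), (np.float64(-79.1), np.float64(111.0))]
peg [[519.3, -105.7], [532.4, -164.7]] [ 525.9 -135.2   52. ] [(np.float64(102.5), np.float64(60.0)), (np.float64(-77.5), np.float64(60.0))]
```

Run:
```python
from h import *
plan((601,-13.5,150),111,4)
```

```text
4 rows: t [0.0191 0.0266 0.0859] rz -0.0315
```

Request:
send_rows --motion '[{"tx": 0.019,"ty": 0.0266,"tz": 0.086,"rx": 0,"ry": 0,"rz": -0.0315,"gripper": -1},{"tx": 0.019,"ty": 0.0266,"tz": 0.086,"rx": 0,"ry": 0,"rz": -0.0315,"gripper": -1},{"tx": 0.019,"ty": 0.0266,"tz": 0.086,"rx": 0,"ry": 0,"rz": -0.0315,"gripper": -1},{"tx": 0.019,"ty": 0.0266,"tz": 0.086,"rx": 0,"ry": 0,"rz": -0.0315,"gripper": -1},{"tx": 0,"ty": 0,"tz": 0.04,"rx": 0,"ry": 0,"rz": 0,"gripper": -1},{"tx": 0,"ty": 0,"tz": 0.04,"rx": 0,"ry": 0,"rz": 0,"gripper": -1},{"tx": 0,"ty": 0,"tz": 0.04,"rx": 0,"ry": 0,"rz": 0,"gripper": -1},{"tx": 0,"ty": 0,"tz": 0.03,"rx": 0,"ry": 0,"rz": 0,"gripper": -1},{"tx": 0,"ty": 0,"tz": 0,"rx": 0,"ry": 0,"rz": 0,"gripper": -1},{"tx": 0,"ty": 0,"tz": 0,"rx": 0,"ry": 0,"rz": 0,"gripper": -1}]'

```text
time_s: 3.38
ee_pos: [601.9, -14.9, 75.7]
ee_rot: [179.9, 0.0, 110.9]
force: [0.3, 0.7, 0.0]
gripper_width: 90.9
gripper_force: 0.0
```

Request:
send_rows --motion '[{"tx": 0,"ty": 0,"tz": 0.01,"rx": 0,"ry": 0,"rz": 0,"gripper": -1},{"tx": 0,"ty": 0,"tz": 0.01,"rx": 0,"ry": 0,"rz": 0,"gripper": -1},{"tx": 0,"ty": 0,"tz": 0,"rx": 0,"ry": 0,"rz": 0,"gripper": 0},{"tx": 0,"ty": 0,"tz": 0,"rx": 0,"ry": 0,"rz": 0,"gripper": 0},{"tx": 0,"ty": 0,"tz": 0,"rx": 0,"ry": 0,"rz": 0,"gripper": 0},{"tx": 0,"ty": 0,"tz": 0,"rx": 0,"ry": 0,"rz": 0,"gripper": 0},{"tx": 0,"ty": 0,"tz": 0,"rx": 0,"ry": 0,"rz": 0,"gripper": 0},{"tx": 0,"ty": 0,"tz": 0,"rx": 0,"ry": 0,"rz": 0,"gripper": 0}]' --grip_force 15

```text
time_s: 4.38
ee_pos: [601.4, -15.2, 65.0]
ee_rot: [180.0, 0.0, 110.9]
force: [-0.3, -0.2, 1.0]
gripper_width: 53.9
gripper_force: 15.0
```

Run:
```python
from h import *
f,s=load("s0"); print("pump",topl(f,s,[(577/1.4,480/1.4)],0)); f,s=load("d0"); print(topl(f,s,[(238/1.4,453/1.4)],0))
plan((601,-15,155),111,2)
plan((497,311,155),111,8,start=(601.4,-15.2,155),syaw=111)
```

```text
pump [[732.44247952 214.30769248   0.        ]]
[[733.36566128 213.72596531   0.        ]]
2 rows: t [ 0.0003 -0.0003 -0.09  ] rz -0.0021
8 rows: t [0.0855 0.0049 0.    ] rz 0.0
```

Request:
send_rows --motion '[{"tx": 0,"ty": 0,"tz": -0.03,"rx": 0,"ry": 0,"rz": 0,"gripper": 0},{"tx": 0,"ty": 0,"tz": -0.07,"rx": 0,"ry": 0,"rz": 0,"gripper": 0},{"tx": 0,"ty": 0,"tz": -0.08,"rx": 0,"ry": 0,"rz": 0,"gripper": 0},{"tx": 0.045,"ty": 0.0025,"tz": 0,"rx": 0,"ry": 0,"rz": 0,"gripper": 0},{"tx": 0.085,"ty": 0.005,"tz": 0,"rx": 0,"ry": 0,"rz": 0,"gripper": 0},{"tx": 0.085,"ty": 0.005,"tz": 0,"rx": 0,"ry": 0,"rz": 0,"gripper": 0},{"tx": 0.085,"ty": 0.005,"tz": 0,"rx": 0,"ry": 0,"rz": 0,"gripper": 0},{"tx": 0.085,"ty": 0.005,"tz": 0,"rx": 0,"ry": 0,"rz": 0,"gripper": 0},{"tx": 0.085,"ty": 0.005,"tz": 0,"rx": 0,"ry": 0,"rz": 0,"gripper": 0},{"tx": 0.085,"ty": 0.005,"tz": 0,"rx": 0,"ry": 0,"rz": 0,"gripper": 0},{"tx": 0.085,"ty": 0.005,"tz": 0,"rx": 0,"ry": 0,"rz": 0,"gripper": 0},{"tx": 0.044,"ty": 0.0025,"tz": 0,"rx": 0,"ry": 0,"rz": 0,"gripper": 0}]'

```text
time_s: 5.88
ee_pos: [496.2, 313.3, 154.2]
ee_rot: [-179.9, 0.0, 111.0]
force: [-0.3, -0.4, -1.4]
gripper_width: 53.9
gripper_force: 14.9
```

Request:
send_rows --motion '[{"tx": 0,"ty": 0,"tz": 0.05,"rx": 0,"ry": 0,"rz": 0,"gripper": 0},{"tx": 0,"ty": 0,"tz": 0.09,"rx": 0,"ry": 0,"rz": 0,"gripper": 0},{"tx": 0,"ty": 0,"tz": 0.08,"rx": 0,"ry": 0,"rz": 0,"gripper": 0},{"tx": 0,"ty": 0,"tz": 0.03,"rx": 0,"ry": 0,"rz": 0,"gripper": 0},{"tx": 0,"ty": 0,"tz": 0,"rx": 0,"ry": 0,"rz": 0,"gripper": 0},{"tx": 0,"ty": 0,"tz": 0,"rx": 0,"ry": 0,"rz": 0,"gripper": 0}]'

```text
time_s: 6.62
ee_pos: [499.3, 312.1, 31.5]
ee_rot: [179.8, -0.0, 110.9]
force: [0.3, -0.1, -0.9]
gripper_width: 54.4
gripper_force: 14.9
```

Request:
send_rows --motion '[{"tx": 0,"ty": 0,"tz": 0.02,"rx": 0,"ry": 0,"rz": 0,"gripper": 0},{"tx": 0,"ty": 0,"tz": 0.012,"rx": 0,"ry": 0,"rz": 0,"gripper": 0},{"tx": 0,"ty": 0,"tz": 0.004,"rx": 0,"ry": 0,"rz": 0,"gripper": 0},{"tx": 0,"ty": 0,"tz": 0.002,"rx": 0,"ry": 0,"rz": 0,"gripper": 0},{"tx": 0,"ty": 0,"tz": 0,"rx": 0,"ry": 0,"rz": 0,"gripper": 0},{"tx": 0,"ty": 0,"tz": 0,"rx": 0,"ry": 0,"rz": 0,"gripper": 0}]'

```text
time_s: 7.38
ee_pos: [498.0, 311.4, 11.3]
ee_rot: [-180.0, 0.0, 110.9]
force: [-1.6, -1.8, 3.0]
gripper_width: 54.0
gripper_force: 14.9
```

Request:
send_rows --motion '[{"tx": 0,"ty": 0,"tz": 0,"rx": 0,"ry": 0,"rz": 0,"gripper": -0.5},{"tx": 0,"ty": 0,"tz": 0,"rx": 0,"ry": 0,"rz": 0,"gripper": -0.5},{"tx": 0,"ty": 0,"tz": 0,"rx": 0,"ry": 0,"rz": 0,"gripper": -0.5},{"tx": 0,"ty": 0,"tz": -0.02,"rx": 0,"ry": 0,"rz": 0,"gripper": -0.5},{"tx": 0,"ty": 0,"tz": -0.07,"rx": 0,"ry": 0,"rz": 0,"gripper": -0.3},{"tx": 0,"ty": 0,"tz": -0.11,"rx": 0,"ry": 0,"rz": 0,"gripper": -0.1},{"tx": 0,"ty": 0,"tz": -0.11,"rx": 0,"ry": 0,"rz": 0,"gripper": 0},{"tx": 0,"ty": 0,"tz": -0.06,"rx": 0,"ry": 0,"rz": 0,"gripper": 0},{"tx": 0,"ty": 0,"tz": 0,"rx": 0,"ry": 0,"rz": 0,"gripper": 0}]'

```text
time_s: 8.5
ee_pos: [499.6, 312.3, 199.4]
ee_rot: [179.6, -0.1, 110.9]
force: [0.8, 0.2, -0.7]
gripper_width: 45.5
gripper_force: 0.0
```

Run:
```python
from h import *
f,s=grab("wrist","w2"); f,_=grab("scene","s1"); print(s["ee_pos"],s["ee_rot"],s["time_s"])
plan((500,-60,200),106,8)
plan((527,-141,70),100.7,3,start=(500,-60,200),syaw=106)
```

```text
[499.5611434  312.31767448 199.44433475] [ 1.79592367e+02 -7.46604662e-02  1.10873509e+02] 8.5
8 rows: t [-0.0881 -0.0293 -0.0011] rz 0.0203
3 rows: t [-0.0568  0.0042  0.0867] rz 0.0589
```

View pics/s1.png

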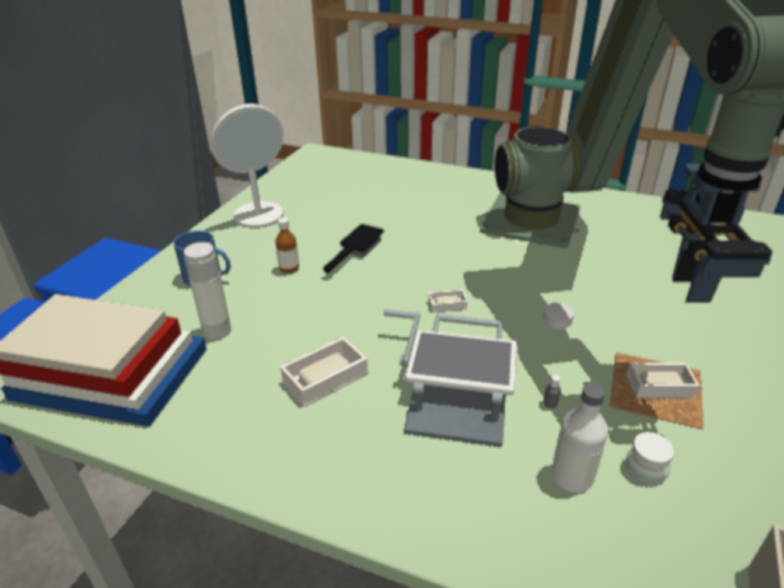

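Run:
```python
from h import *
f,s=load("w1"); print(topl(f,s,np.array([(387,380),(435,330)])/1.4,[38,38]))
plan((527,-141,199),100.7,9)
```

```text
[[ 608.54143726 -208.54518045   38.        ]
 [ 638.21199134 -140.7859181    38.        ]]
9 rows: t [-0.0984 -0.0221 -0.0008] rz 0.0377
```

Request:
send_rows --motion '[{"tx": -0.0984,"ty": -0.022,"tz": 0,"rx": 0,"ry": 0,"rz": 0.0377,"gripper": 0},{"tx": -0.0984,"ty": -0.022,"tz": 0,"rx": 0,"ry": 0,"rz": 0.0377,"gripper": 0},{"tx": -0.0984,"ty": -0.022,"tz": 0,"rx": 0,"ry": 0,"rz": 0.0377,"gripper": 0},{"tx": -0.0984,"ty": -0.022,"tz": 0,"rx": 0,"ry": 0,"rz": 0.0377,"gripper": 0},{"tx": -0.0984,"ty": -0.022,"tz": 0,"rx": 0,"ry": 0,"rz": 0.0377,"gripper": 0},{"tx": -0.0984,"ty": -0.022,"tz": 0,"rx": 0,"ry": 0,"rz": 0.0377,"gripper": 0},{"tx": -0.0984,"ty": -0.022,"tz": 0,"rx": 0,"ry": 0,"rz": 0.0377,"gripper": 0},{"tx": -0.0984,"ty": -0.022,"tz": 0,"rx": 0,"ry": 0,"rz": 0.0377,"gripper": 0},{"tx": -0.0984,"ty": -0.022,"tz": 0,"rx": 0,"ry": 0,"rz": 0.0377,"gripper": 0},{"tx": 0,"ty": 0,"tz": 0.08,"rx": 0,"ry": 0,"rz": 0,"gripper": 0},{"tx": 0,"ty": 0,"tz": 0.08,"rx": 0,"ry": 0,"rz": 0,"gripper": 0},{"tx": 0,"ty": 0,"tz": 0,"rx": 0,"ry": 0,"rz": 0,"gripper": 0}]'

```text
time_s: 10.1
ee_pos: [524.3, -139.9, 111.6]
ee_rot: [-179.5, -0.3, 100.7]
force: [-0.2, 0.2, 0.8]
gripper_width: 45.6
gripper_force: 0.0
```

Run:
```python
from h import *
f,s=grab("wrist","w3"); print(s["ee_pos"],s["ee_rot"],s["time_s"])
plan((527,-141,33),100.7,3)
```

```text
[ 524.27359368 -139.8791415   111.62305658] [-179.45256205   -0.28225478  100.67063455] 10.1
3 rows: t [-0.0006  0.0004  0.054 ] rz -0.0001
```

View pics/w3.png

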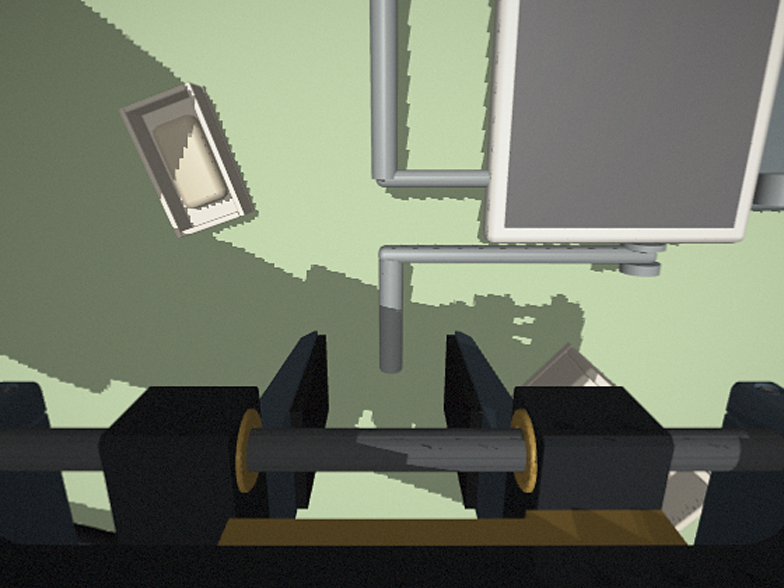

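Run:
```python
from h import *
f,s=load("w3"); print(topl(f,s,np.array([(391,255),(391,370),(384,178),(492,237),(640,270)])/1.4,[52,52,52,59,52]).round(1))
```

```text
[[ 520.6 -106.6   52. ]
 [ 532.3 -167.1   52. ]
 [ 510.5  -71.3   52. ]
 [ 565.1  -87.9   59. ]
 [ 642.1  -91.    52. ]]
```

Request:
send_rows --motion '[{"tx": -0.002,"ty": 0.003,"tz": 0.06,"rx": 0,"ry": 0,"rz": 0,"gripper": 0},{"tx": -0.002,"ty": 0.003,"tz": 0.06,"rx": 0,"ry": 0,"rz": 0,"gripper": 0},{"tx": 0,"ty": 0,"tz": 0.037,"rx": 0,"ry": 0,"rz": 0,"gripper": 0},{"tx": 0,"ty": 0,"tz": 0,"rx": 0,"ry": 0,"rz": 0,"gripper": 0.5},{"tx": 0,"ty": 0,"tz": 0,"rx": 0,"ry": 0,"rz": 0,"gripper": 1},{"tx": 0,"ty": 0,"tz": 0,"rx": 0,"ry": 0,"rz": 0,"gripper": 1},{"tx": 0,"ty": 0,"tz": 0,"rx": 0,"ry": 0,"rz": 0,"gripper": 1},{"tx": 0,"ty": 0,"tz": 0,"rx": 0,"ry": 0,"rz": 0,"gripper": 1}]' --grip_force 12

```text
time_s: 11.15
ee_pos: [526.6, -143.3, 37.5]
ee_rot: [-179.5, -0.0, 100.8]
force: [-9.2, -5.4, 1.6]
gripper_width: 11.2
gripper_force: 12.0
```

Request:
send_rows --motion '[{"tx": 0,"ty": 0.0053,"tz": -0.0507,"rx": 0,"ry": 0,"rz": 0,"gripper": 1},{"tx": 0,"ty": 0.0158,"tz": -0.0485,"rx": 0,"ry": 0,"rz": 0,"gripper": 1},{"tx": 0,"ty": 0.0255,"tz": -0.0442,"rx": 0,"ry": 0,"rz": 0,"gripper": 1},{"tx": 0,"ty": 0.0341,"tz": -0.0379,"rx": 0,"ry": 0,"rz": 0,"gripper": 1},{"tx": 0,"ty": 0.0413,"tz": -0.03,"rx": 0,"ry": 0,"rz": 0,"gripper": 1},{"tx": 0,"ty": 0,"tz": 0,"rx": 0,"ry": 0,"rz": 0,"gripper": 1}]'

```text
time_s: 11.9
ee_pos: [590.9, -131.5, 148.6]
ee_rot: [179.9, 0.2, 100.7]
force: [-11.1, -0.7, 18.5]
gripper_width: 11.6
gripper_force: 12.0
```

Request:
send_rows --motion '[{"tx": 0,"ty": -0.003,"tz": -0.005,"rx": 0,"ry": 0,"rz": 0,"gripper": 1},{"tx": 0,"ty": 0,"tz": 0,"rx": 0,"ry": 0,"rz": 0,"gripper": 1}]'

```text
time_s: 12.15
ee_pos: [589.2, -131.8, 148.4]
ee_rot: [179.9, 0.1, 100.7]
force: [-5.2, -1.4, 10.1]
gripper_width: 11.9
gripper_force: 12.0
```

Request:
send_rows --motion '[{"tx": 0,"ty": 0.0455,"tz": -0.024,"rx": 0,"ry": 0,"rz": 0,"gripper": 1},{"tx": 0,"ty": 0.0499,"tz": -0.0125,"rx": 0,"ry": 0,"rz": 0,"gripper": 1},{"tx": 0,"ty": 0.051,"tz": 0,"rx": 0,"ry": 0,"rz": 0,"gripper": 1},{"tx": 0,"ty": 0.0499,"tz": 0.0106,"rx": 0,"ry": 0,"rz": 0,"gripper": 1},{"tx": 0,"ty": 0,"tz": 0,"rx": 0,"ry": 0,"rz": 0,"gripper": 1}]'

```text
time_s: 12.78
ee_pos: [688.3, -112.8, 159.3]
ee_rot: [179.8, 0.1, 100.7]
force: [2.2, -0.8, 2.7]
gripper_width: 11.7
gripper_force: 12.0
```

Request:
send_rows --motion '[{"tx": 0,"ty": 0.0466,"tz": 0.0208,"rx": 0,"ry": 0,"rz": 0,"gripper": 1},{"tx": 0,"ty": 0.0413,"tz": 0.03,"rx": 0,"ry": 0,"rz": 0,"gripper": 1},{"tx": 0,"ty": 0.0341,"tz": 0.0379,"rx": 0,"ry": 0,"rz": 0,"gripper": 1},{"tx": 0,"ty": 0,"tz": 0,"rx": 0,"ry": 0,"rz": 0,"gripper": 1},{"tx": 0,"ty": 0,"tz": 0,"rx": 0,"ry": 0,"rz": 0,"gripper": 1}]'

```text
time_s: 13.4
ee_pos: [744.7, -102.0, 115.3]
ee_rot: [-179.9, 0.0, 100.7]
force: [-3.9, -1.9, 4.5]
gripper_width: 11.7
gripper_force: 12.0
```

Request:
send_rows --motion '[{"tx": 0,"ty": 0.005,"tz": 0.008,"rx": 0,"ry": 0,"rz": 0,"gripper": 1},{"tx": 0,"ty": 0.005,"tz": 0.008,"rx": 0,"ry": 0,"rz": 0,"gripper": 1},{"tx": 0,"ty": 0,"tz": 0,"rx": 0,"ry": 0,"rz": 0,"gripper": 1},{"tx": 0,"ty": 0,"tz": 0,"rx": 0,"ry": 0,"rz": 0,"gripper": 1}]'

```text
time_s: 13.9
ee_pos: [751.9, -100.7, 109.3]
ee_rot: [179.7, 0.1, 100.7]
force: [-0.2, -0.4, 8.4]
gripper_width: 11.8
gripper_force: 12.0
```

Request:
send_rows --motion '[{"tx": 0,"ty": 0,"tz": 0,"rx": 0,"ry": 0,"rz": 0,"gripper": 0.2},{"tx": 0,"ty": 0,"tz": 0,"rx": 0,"ry": 0,"rz": 0,"gripper": 0.2},{"tx": 0,"ty": 0,"tz": 0,"rx": 0,"ry": 0,"rz": 0,"gripper": 0.2},{"tx": 0,"ty": 0,"tz": -0.04,"rx": 0,"ry": 0,"rz": 0,"gripper": 0.2},{"tx": 0,"ty": 0,"tz": -0.1,"rx": 0,"ry": 0,"rz": 0,"gripper": 0.2},{"tx": 0,"ty": 0,"tz": -0.1,"rx": 0,"ry": 0,"rz": 0,"gripper": 0.2},{"tx": 0,"ty": 0,"tz": 0,"rx": 0,"ry": 0,"rz": 0,"gripper": 0.2}]'

```text
time_s: 14.78
ee_pos: [753.4, -100.7, 231.9]
ee_rot: [179.4, 0.2, 100.7]
force: [-0.6, -1.1, 0.2]
gripper_width: 35.9
gripper_force: 0.0
```

Run:
```python
from h import *
f,s=grab("side","d1"); print(s["ee_pos"],s["ee_rot"],s["time_s"])
im=f["frame"][150:350,150:350,::-1]; cv2.imwrite("pics/d1c.png",cv2.resize(im,(600,600),interpolation=cv2.INTER_CUBIC))
yaw=np.radians(10.7);ux=np.array([np.cos(yaw),np.sin(yaw),0]);uy=np.array([-np.sin(yaw),np.cos(yaw),0]);h=np.array([677,15.6,52])
for d in (135,140,145,150):
    a=np.radians(d);p=[h+ux*(-55-122*np.cos(a))+uy*y+np.array([0,0,122*np.sin(a)]) for y in (-91,-149)]
    print(d,((proj(f,s,p)-150)*3).round(0).tolist())
plan((501,-17.5,220),100.7,6)
```

```text
[ 753.43632305 -100.65339987  231.85754596] [1.79385799e+02 1.77406429e-01 1.00701852e+02] 14.775
135 [[142.0, 175.0], [146.0, 140.0]]
140 [[135.0, 183.0], [139.0, 147.0]]
145 [[128.0, 191.0], [133.0, 155.0]]
150 [[123.0, 199.0], [128.0, 163.0]]
6 rows: t [ 0.0427 -0.0771  0.0028] rz 0.0
```

View pics/d1c.png

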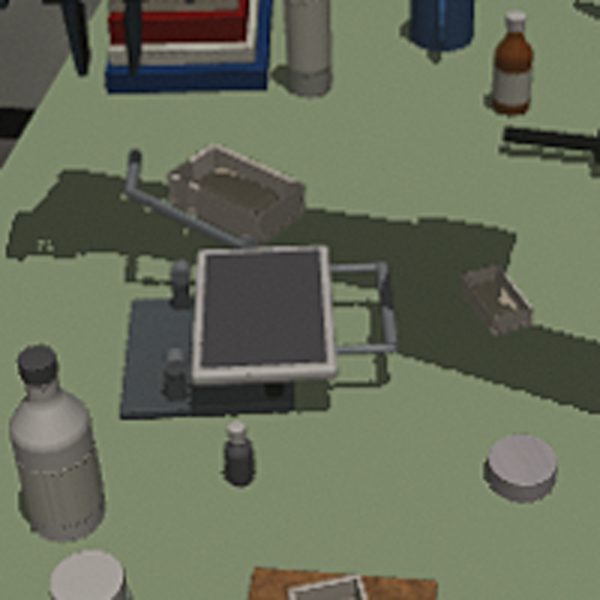

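Request:
send_rows --motion '[{"tx": 0.0427,"ty": -0.077,"tz": 0.003,"rx": 0,"ry": 0,"rz": 0,"gripper": 0.2},{"tx": 0.0427,"ty": -0.077,"tz": 0.003,"rx": 0,"ry": 0,"rz": 0,"gripper": 0.2},{"tx": 0.0427,"ty": -0.077,"tz": 0.003,"rx": 0,"ry": 0,"rz": 0,"gripper": 0.2},{"tx": 0.0427,"ty": -0.077,"tz": 0.003,"rx": 0,"ry": 0,"rz": 0,"gripper": 0.2},{"tx": 0.0427,"ty": -0.077,"tz": 0.003,"rx": 0,"ry": 0,"rz": 0,"gripper": 0.2},{"tx": 0.0427,"ty": -0.077,"tz": 0.003,"rx": 0,"ry": 0,"rz": 0,"gripper": 0.2},{"tx": 0,"ty": 0,"tz": 0.1,"rx": 0,"ry": 0,"rz": 0,"gripper": 0.2},{"tx": 0,"ty": 0,"tz": 0.1,"rx": 0,"ry": 0,"rz": 0,"gripper": 0.2},{"tx": 0,"ty": 0,"tz": 0,"rx": 0,"ry": 0,"rz": 0,"gripper": 0.2},{"tx": 0,"ty": 0,"tz": 0,"rx": 0,"ry": 0,"rz": 0,"gripper": 0.2}]'

```text
time_s: 16.08
ee_pos: [500.9, -17.6, 117.8]
ee_rot: [179.9, 0.0, 100.7]
force: [0.1, 0.4, -0.6]
gripper_width: 36.3
gripper_force: 0.0
```

Run:
```python
from h import *
f,s=grab("wrist","w4"); print(s["ee_pos"],s["ee_rot"],s["time_s"])
plan((500.5,-17.4,33),100.7,3)
```

```text
[500.89275741 -17.5925753  117.82320318] [1.79947133e+02 1.65452502e-03 1.00689733e+02] 16.075
3 rows: t [ 0.0003 -0.0006  0.057 ] rz -0.0001
```

View pics/w4.png

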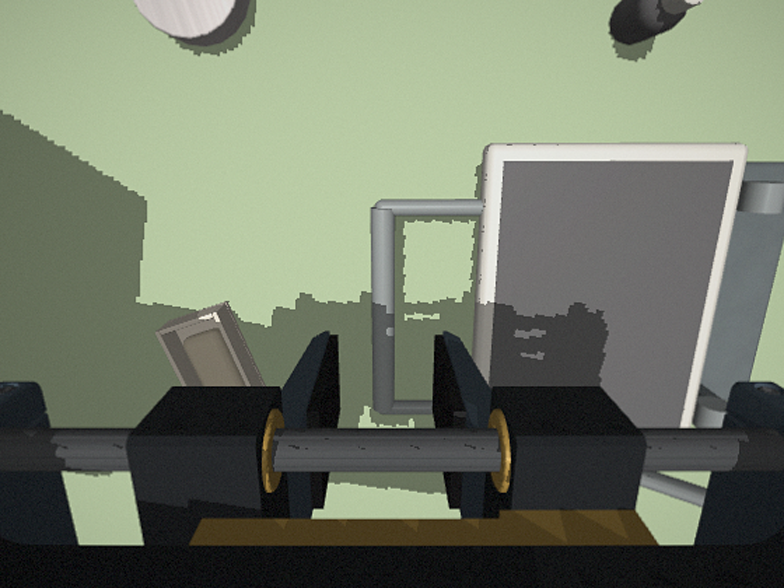

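Request:
send_rows --motion '[{"tx": 0,"ty": 0,"tz": 0.06,"rx": 0,"ry": 0,"rz": 0,"gripper": 0.2},{"tx": 0,"ty": 0,"tz": 0.06,"rx": 0,"ry": 0,"rz": 0,"gripper": 0.2},{"tx": 0,"ty": 0,"tz": 0.053,"rx": 0,"ry": 0,"rz": 0,"gripper": 0.2},{"tx": 0,"ty": 0,"tz": 0,"rx": 0,"ry": 0,"rz": 0,"gripper": 0.4},{"tx": 0,"ty": 0,"tz": 0,"rx": 0,"ry": 0,"rz": 0,"gripper": 1},{"tx": 0,"ty": 0,"tz": 0,"rx": 0,"ry": 0,"rz": 0,"gripper": 1},{"tx": 0,"ty": 0,"tz": 0,"rx": 0,"ry": 0,"rz": 0,"gripper": 1}]' --grip_force 20

```text
time_s: 17.0
ee_pos: [499.4, -18.0, 31.4]
ee_rot: [-180.0, 0.0, 100.7]
force: [-3.5, -3.4, 1.8]
gripper_width: 11.4
gripper_force: 20.0
```

Request:
send_rows --motion '[{"tx": 0,"ty": 0,"tz": 0,"rx": 0,"ry": 0,"rz": 0,"gripper": 1}]'

```text
time_s: 17.12
ee_pos: [499.5, -18.0, 31.2]
ee_rot: [-179.9, 0.0, 100.7]
force: [-4.6, -3.6, 2.2]
gripper_width: 11.9
gripper_force: 20.0
```

Request:
send_rows --motion '[{"tx": 0,"ty": 0.0031,"tz": -0.047,"rx": 0,"ry": 0,"rz": 0,"gripper": 1},{"tx": 0,"ty": 0.0092,"tz": -0.0462,"rx": 0,"ry": 0,"rz": 0,"gripper": 1},{"tx": 0,"ty": 0.0151,"tz": -0.0446,"rx": 0,"ry": 0,"rz": 0,"gripper": 1},{"tx": 0,"ty": 0.0208,"tz": -0.0422,"rx": 0,"ry": 0,"rz": 0,"gripper": 1},{"tx": 0,"ty": 0,"tz": 0,"rx": 0,"ry": 0,"rz": 0,"gripper": 1}]'

```text
time_s: 17.75
ee_pos: [520.3, -14.0, 121.6]
ee_rot: [-179.6, 0.0, 100.8]
force: [-10.1, -4.6, 2.3]
gripper_width: 11.1
gripper_force: 20.0
```

Request:
send_rows --motion '[{"tx": 0,"ty": 0.0222,"tz": -0.0422,"rx": 0,"ry": 0,"rz": 0,"gripper": 1},{"tx": 0,"ty": 0.031,"tz": -0.0354,"rx": 0,"ry": 0,"rz": 0,"gripper": 1},{"tx": 0,"ty": 0.0354,"tz": -0.031,"rx": 0,"ry": 0,"rz": 0,"gripper": 1},{"tx": 0,"ty": 0.0392,"tz": -0.0262,"rx": 0,"ry": 0,"rz": 0,"gripper": 1},{"tx": 0,"ty": 0,"tz": 0,"rx": 0,"ry": 0,"rz": 0,"gripper": 1}]'

```text
time_s: 18.38
ee_pos: [586.1, -1.5, 192.3]
ee_rot: [180.0, 0.0, 100.7]
force: [-11.8, -2.5, 17.2]
gripper_width: 11.3
gripper_force: 20.0
```

Request:
send_rows --motion '[{"tx": 0,"ty": -0.004,"tz": -0.007,"rx": 0,"ry": 0,"rz": 0,"gripper": 1},{"tx": 0,"ty": 0.0422,"tz": -0.0215,"rx": 0,"ry": 0,"rz": 0,"gripper": 1},{"tx": 0,"ty": 0.0446,"tz": -0.016,"rx": 0,"ry": 0,"rz": 0,"gripper": 1},{"tx": 0,"ty": 0.0462,"tz": -0.0092,"rx": 0,"ry": 0,"rz": 0,"gripper": 1},{"tx": 0,"ty": 0,"tz": 0,"rx": 0,"ry": 0,"rz": 0,"gripper": 1}]'

```text
time_s: 19.0
ee_pos: [652.0, 11.0, 216.2]
ee_rot: [179.8, 0.0, 100.7]
force: [-2.5, -1.2, 6.1]
gripper_width: 11.6
gripper_force: 20.0
```

Request:
send_rows --motion '[{"tx": 0,"ty": 0.027,"tz": -0.004,"rx": 0,"ry": 0,"rz": 0,"gripper": 1},{"tx": 0,"ty": 0.022,"tz": -0.001,"rx": 0,"ry": 0,"rz": 0,"gripper": 1},{"tx": 0,"ty": 0,"tz": 0,"rx": 0,"ry": 0,"rz": 0,"gripper": 1},{"tx": 0,"ty": 0,"tz": 0,"rx": 0,"ry": 0,"rz": 0,"gripper": 1}]'

```text
time_s: 19.5
ee_pos: [674.2, 15.2, 217.7]
ee_rot: [179.9, 0.0, 100.7]
force: [-0.0, -1.0, 2.8]
gripper_width: 11.3
gripper_force: 20.0
```

Request:
send_rows --motion '[{"tx": 0,"ty": 0.005,"tz": 0,"rx": 0,"ry": 0,"rz": 0,"gripper": 1},{"tx": 0,"ty": 0.005,"tz": 0,"rx": 0,"ry": 0,"rz": 0,"gripper": 1},{"tx": 0,"ty": 0,"tz": 0,"rx": 0,"ry": 0,"rz": 0,"gripper": 1},{"tx": 0,"ty": 0,"tz": 0,"rx": 0,"ry": 0,"rz": 0,"gripper": 1}]'

```text
time_s: 20.0
ee_pos: [679.0, 16.2, 217.6]
ee_rot: [180.0, 0.0, 100.7]
force: [-1.0, -0.9, 4.2]
gripper_width: 11.3
gripper_force: 20.0
```

Request:
send_rows --motion '[{"tx": 0,"ty": 0.004,"tz": 0,"rx": 0,"ry": 0,"rz": 0,"gripper": 1},{"tx": 0,"ty": 0,"tz": 0,"rx": 0,"ry": 0,"rz": 0,"gripper": 1},{"tx": 0,"ty": 0,"tz": 0,"rx": 0,"ry": 0,"rz": 0,"gripper": 1}]'

```text
time_s: 20.38
ee_pos: [680.6, 16.5, 217.5]
ee_rot: [-180.0, -0.0, 100.7]
force: [-3.4, -1.4, 5.1]
gripper_width: 11.4
gripper_force: 20.0
```

Request:
send_rows --motion '[{"tx": 0,"ty": 0.004,"tz": 0,"rx": 0,"ry": 0,"rz": 0,"gripper": 1},{"tx": 0,"ty": 0,"tz": 0,"rx": 0,"ry": 0,"rz": 0,"gripper": 1},{"tx": 0,"ty": 0,"tz": 0,"rx": 0,"ry": 0,"rz": 0,"gripper": 1},{"tx": 0,"ty": 0,"tz": 0,"rx": 0,"ry": 0,"rz": 0,"gripper": 1}]'

```text
time_s: 20.88
ee_pos: [681.8, 16.7, 217.5]
ee_rot: [-179.9, -0.0, 100.7]
force: [-4.5, -1.6, 5.6]
gripper_width: 11.5
gripper_force: 20.0
```

Run:
```python
from h import *
f,s=grab("side","d2"); print(s["ee_pos"],s["force"],s["time_s"])
im=f["frame"][80:360,120:400,::-1]; cv2.imwrite("pics/d2c.png",cv2.resize(im,(600,600),interpolation=cv2.INTER_CUBIC))
```

```text
[681.81496928  16.7111724  217.47935239] [-4.49669401 -1.55377002  5.57647884] 20.875
```

View pics/d2c.png

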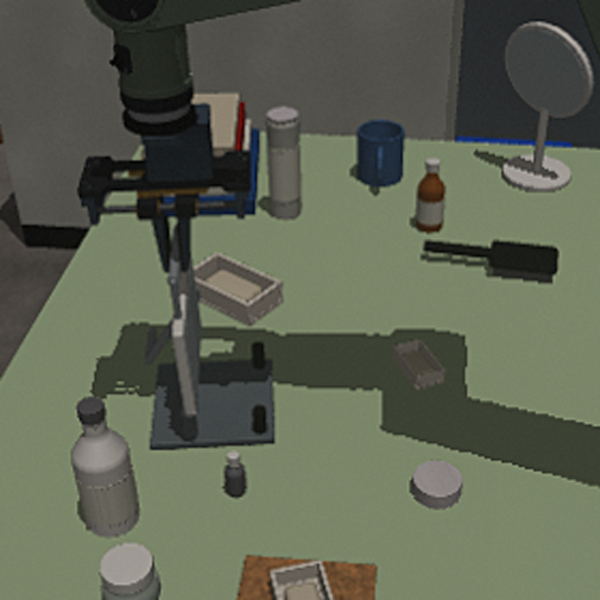

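Request:
send_rows --motion '[{"tx": 0,"ty": 0.006,"tz": 0,"rx": 0,"ry": 0,"rz": 0,"gripper": 1},{"tx": 0,"ty": 0,"tz": 0,"rx": 0,"ry": 0,"rz": 0,"gripper": 1},{"tx": 0,"ty": 0,"tz": 0,"rx": 0,"ry": 0,"rz": 0,"gripper": 1},{"tx": 0,"ty": 0,"tz": 0,"rx": 0,"ry": 0,"rz": 0,"gripper": 1}]'

```text
time_s: 21.42
ee_pos: [683.6, 17.0, 217.4]
ee_rot: [-179.7, -0.0, 100.7]
force: [-8.7, -3.2, 6.8]
gripper_width: 11.6
gripper_force: 20.0
```

Request:
send_rows --motion '[{"tx": 0,"ty": -0.004,"tz": 0,"rx": 0,"ry": 0,"rz": 0,"gripper": 1},{"tx": 0,"ty": 0,"tz": 0,"rx": 0,"ry": 0,"rz": 0,"gripper": 1},{"tx": 0,"ty": 0,"tz": 0,"rx": 0,"ry": 0,"rz": 0,"gripper": 1},{"tx": 0,"ty": 0,"tz": 0,"rx": 0,"ry": 0,"rz": 0,"gripper": 1},{"tx": 0,"ty": 0,"tz": 0,"rx": 0,"ry": 0,"rz": 0,"gripper": 1},{"tx": 0,"ty": 0,"tz": 0,"rx": 0,"ry": 0,"rz": 0,"gripper": 1}]'

```text
time_s: 22.18
ee_pos: [682.4, 16.8, 217.4]
ee_rot: [-179.8, -0.0, 100.7]
force: [-6.3, -2.0, 6.6]
gripper_width: 11.5
gripper_force: 20.0
```

```bash
python3 -c "
from h import *
s=env.state();print(s['ee_pos'],s['force'],s['qvel'].round(2));print(env.job_done())"
```

```text
[682.39672839  16.80670846 217.4491602 ] [-6.29873416 -2.00379765  6.60756534] [-0.02  0.    0.08 -0.05  0.04  0.05]
the job is handed in; nothing more can be done
None
```

I set the dish upright on the mat, flipped the leg to its far stop, then raised the mirror upright against its stop. I handed the job in at about 22 s, still holding the handle; no verdict came back.

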